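Stack the sample racks on the freezer carrier

TASK

Get the samples ready for the freezer: stack the racks squarely on the metal carrier with the red ends, long sides along the carrier's long side, the orange rack at the bottom, then the yellow one, then the blue one, and put the grey cover with the black grip on top of the blue rack. Centre each on what is below it, set it down gently rather than dropping it, and let go. Leave the empty green rack and the amber jar where they stand.

Things in the scene. Friction and masses are not known exactly. Their poses are not given: they have to be found in the camera images.
- orange_mid (a point): Orange plastic tube rack, a block 84 (its x, long side) x 54 (its y) x 44 mm high with vertical sides and a flat top rim, white tube caps in the top; loose, about 160 g. This point is its centre, half-way up (22 mm above its underside); z up. Alike either way round
- yellow_mid (a point): Yellow plastic tube rack, a block 84 (its x, long side) x 54 (its y) x 44 mm high with vertical sides and a flat top rim, white tube caps in the top; loose, about 160 g. This point is its centre, half-way up (22 mm above its underside); z up. Alike either way round
- blue_mid (a point): Blue plastic tube rack, a block 84 (its x, long side) x 54 (its y) x 44 mm high with vertical sides and a flat top rim, white tube caps in the top; loose, about 160 g. This point is its centre, half-way up (22 mm above its underside); z up. Alike either way round
- cover_grip (a point): Grey cover plate 84 (its x) x 54 (its y) x 10 mm thick, with an upright black grip rib in the middle, 50 (x) x 16 (y) mm, rising from the plate to 54 mm above the underside; loose, about 180 g. This point is on the rib's centre line, 36 mm above the plate's underside; take the rib across its 16 mm. Alike either way round
- carrier: Aluminium freezer carrier, a flat fixed plate 124 (its x, long side) x 80 (its y) x 8 mm thick with a dark 86 x 56 mm patch that marks the middle, and at each end of its long side a red lip 5 mm wide that stands 14 mm above the bench (6 mm above the plate); the long edges are open. Fixed to the bench, at a new place every time. Origin: centre of the underside, on the bench; the first rack's underside comes 8 mm above it. Alike either way round
- green_mid (a point): Empty green rack of the same shape and size (84 x 54 x 44 mm), with dark holes and no caps; loose, not to be moved. This point is its centre, 22 mm above its underside
- jar_mid (a point): Small amber glass jar with a white cap, 44 mm across and about 65 mm high; loose, not to be moved. This point is 32.5 mm above its underside

How it is judged:
On the way, in this order (a step that is already met when the one before it is completed fails the run):
1. the orange rack stands on the metal carrier, let go and still (horizontal distance between orange_mid and carrier below 0.012 m and z of orange_mid in the frame of carrier between 0.025 and 0.035 m and angle between the x axis of orange_mid and the x axis of carrier, either way round below 0.2 rad and angle between orange_mid's own z axis and vertical below 0.08 rad and linear speed of orange below 0.02 m/s and contact force between the fingers and orange below 0.1 N), for 0.2 s.
2. the yellow rack stands on the orange one, let go and still (horizontal distance between yellow_mid and orange_mid below 0.01 m and z of yellow_mid in the frame of orange_mid between 0.039 and 0.049 m and angle between the x axis of yellow_mid and the x axis of carrier, either way round below 0.2 rad and angle between yellow_mid's own z axis and vertical below 0.08 rad and linear speed of yellow below 0.02 m/s and contact force between the fingers and yellow below 0.1 N), for 0.2 s.
3. the blue rack stands on the yellow one, let go and still (horizontal distance between blue_mid and yellow_mid below 0.01 m and z of blue_mid in the frame of yellow_mid between 0.039 and 0.049 m and angle between the x axis of blue_mid and the x axis of carrier, either way round below 0.2 rad and angle between blue_mid's own z axis and vertical below 0.08 rad and linear speed of blue below 0.02 m/s and contact force between the fingers and blue below 0.1 N), for 0.2 s.
4. the grey cover lies on the blue rack, let go and still (horizontal distance between cover_grip and blue_mid below 0.01 m and z of cover_grip in the frame of blue_mid between 0.053 and 0.063 m and angle between the x axis of cover_grip and the x axis of carrier, either way round below 0.2 rad and angle between cover_grip's own z axis and vertical below 0.08 rad and linear speed of cover below 0.02 m/s and contact force between the fingers and cover below 0.1 N), for 0.2 s.
At the end, for the whole second after the job is handed in: Bottom to top: carrier, orange, yellow, blue, cover. Orange centred on the carrier within 12 mm, each next on the one below within 10 mm; heights within 5 mm of fully seated, upright within 0.08 rad, within 0.2 rad of the carrier's long side; all released and still (all of step 1 and all of step 2 and all of step 3 and all of step 4); the robot touches nothing.
It fails at once if the green rack is shifted by more than 20 mm (distance of green_mid from where it was at the start of the episode above 0.02 m).
It fails at once if the amber jar is shifted by more than 20 mm (distance of jar_mid from where it was at the start of the episode above 0.02 m).
It fails at once if a rack or the cover is rammed onto what lies below it (over 80 N) (contact force between orange and carrier above 80 N or contact force between yellow and orange above 80 N or contact force between blue and yellow above 80 N or contact force between cover and blue above 80 N).
It fails at once if a rack or the cover is let fall from more than about 10 mm (moving faster than 0.45 m/s out of the fingers) ((linear speed of orange above 0.45 m/s and contact force between the fingers and orange below 0.05 N) or (linear speed of yellow above 0.45 m/s and contact force between the fingers and yellow below 0.05 N) or (linear speed of blue above 0.45 m/s and contact force between the fingers and blue below 0.05 N) or (linear speed of cover above 0.45 m/s and contact force between the fingers and cover below 0.05 N)).
It also fails if it takes over 118 s, if anything falls off the work surface, if the arm or the gripper's body presses on something with over 40 N, if the wrist force passes 120 N, or if a joint passes its speed limit or range.

ROBOT

A 7-joint arm with a two-finger parallel gripper is mounted at the origin on the work surface. World frame = base frame: x ahead of the robot, y to its left, z up, the work surface at z = 0. Lengths are in m, angles in rad, forces in N, time in s.
With the tool pointing down it reaches from about 0.425 to 0.875 m from the base axis. Payload 4.7 kg.
Tool frame: the origin (TCP) lies on the mounting face of the last link; the fingertips stand 182 mm ahead of it and the grasp point (between the pads) lies 164 mm ahead of it; z points along the fingers, y is the direction in which the jaws open and shut (so a half turn about z gives the same grasp; the last joint's range is limited). The gripper opens to 87 mm and grips with 3 to 60 N. Pads are 19 mm wide; open, the fingers measure 117 mm over their backs; the gripper's body (75 mm by 190 mm) begins 51 mm behind the grasp point.
Start: joints at [-1.113, 0.321, -0.07, 1.45, 0.023, 1.371, -0.057], TCP at [0.279, 0.587, 0.405] pointing down, gripper open.
Joint ranges: [-2.86, 2.86], [-0.3, 2.09], [-1.38, 1.24], [0.06, 2.45], [-1.56, 4.7], [0.09, 2.05], [-2.69, 2.69]. Speed limits (rad/s): [2.57, 2.57, 3.14, 3.14, 3.14, 3.14, 3.14].

INTERFACE

Orientations are given as a rotation vector (axis times angle).
In Python, from bench import ctrl gives the robot as it stands. The module is installed in compiled form; this text tells all that it offers.
- The arm moves only by the tool play_rows, never from a script. Its argument "targets" is text: rows parted by semicolons, each of 7 numbers parted by spaces: the shift along the tool's x, y, z in cm, then the turn, a rotation vector about the tool's x, y, z in rad, then the opening, from -1 (shut) to 1 (fully open). In form: x y z ax ay az grip; .... A call has 1 to 20 rows; each row shifts and turns the pose as measured when the row begins, along the tool's axes as they then stand; what a row does not reach is not made up. A row lasts 1/8 s, in which the tool goes at most 62.5 mm and 10.7 degrees, less where a joint would pass 70% of its speed; a pose out of reach is approached as far as the arm can. A call is refused whole if a number of a shift passes 6.25 or a number of a turn 0.188, either way. A call with a gripper value outside its range is refused whole. The fingers move at their own pace and stop on an object; "newtons" is the grip in N (left out, the last holds). Time passes only in rows, so rows that do not move let the fingers close. It gives the time, the measured TCP pose, the force and the opening at its end, in the units of the state.
- ctrl.get_state(): the state, without advancing time (a new reading comes with each control period).
- ctrl.get_image(name): name is "side" or "top"; returns a dict with "pixels" (480x640x3 uint8, blue, green, red), "depth" (480x640 float32, m along the optical axis (not along the pixel's ray), 0 where there is no reading), "intrinsics" (3x3 intrinsics, pixels), "R" (3x3) and "t" (3): a world point X has camera coordinates R X + t. Camera axes: x right, y down, z forward; pixel columns grow to the right and rows downward; lengths in m; the calibration is good to about 2 mm. A picture is of the moment at which its call begins.
- ctrl.close_job(): hands the job in, once; it reports no verdict.
The state is a dict: "time": time; "joint_positions": joint angles; "qd": joint speeds; "joint_torque": joint torques, N m; "position": TCP position; "tool_rot": TCP orientation; "ft_force": force on the tool from outside, world axes, zero at the start; "torque": the same for the moment, N m; "grip_width": opening from 0.0 (shut) to 1.0 (fully open).
Only numpy, scipy, OpenCV 4.12 (cv2) and the standard library are available. Lean on these libraries where they do the work, as an engineer would, in place of code of your own. Each camera call takes 0.05 s, during which the arm holds its last target.

## Working session

There is one attempt and no reset: what is moved stays moved. The work goes in short steps, Python scripts to look and compute and a tool call to move; the robot and the scene stay as the last step left them, time stands still between calls to the robot, and variables do not carry over. Pictures are saved under pics/ and viewed, and the job is handed in when it is done.

Besides the shell and the picture viewer there is one more tool, called in YAML: its name, and indented under it one key for each argument. play_rows: Moves the arm, as the interface text tells. Its arguments: {"type":"object","properties":{"targets":{"type":"string"},"newtons":{"type":"number"}},"required":["targets"]}

```bash
mkdir -p pics; cat > h.py <<'E'
import numpy as np,cv2
from bench import ctrl
def grab(n,f=None):
    d=ctrl.get_image(n)
    if f: cv2.imwrite('pics/'+f,d['pixels'])
    return d
def world(d,u,v,depth):
    K=d['intrinsics'];p=np.stack([(u-K[0,2])/K[0,0]*depth,(v-K[1,2])/K[1,1]*depth,depth],-1)
    return (p-d['t'])@d['R']
E
python3 - <<'E'
from h import *
for n in('top','side'):
    d=grab(n,n+'1.png');print(n,d['intrinsics'].tolist(),np.round(d['R'],3).tolist(),d['t'], 'cam',-d['R'].T@d['t'])
s=ctrl.get_state();print({k:np.round(v,4) for k,v in s.items()})
E
```

```text
top [[472.2766720199402, 0.0, 321.34090100328945], [0.0, 472.2766720199402, 234.3362058779535], [0.0, 0.0, 1.0]] [[0.024, -0.999, -0.036], [-0.995, -0.021, -0.097], [0.096, 0.038, -0.995]] [1.56378415e-04 5.49878357e-01 8.31795332e-01] cam [ 0.46709176 -0.0197404   0.88072999]
side [[469.14316436287726, 0.0, 323.43945340134866], [0.0, 469.14316436287726, 244.0575243389741], [0.0, 0.0, 1.0]] [[0.808, -0.589, -0.008], [-0.412, -0.554, -0.724], [0.422, 0.588, -0.69]] [-0.4563809   0.26667089  0.51127197] cam [ 0.26285436 -0.42186426  0.54197237]
{'time': np.float64(0.1), 'joint_positions': array([-1.1129,  0.3218, -0.0701,  1.4515,  0.0226,  1.3708, -0.0569]), 'qd': array([ 0.0008, -0.0027, -0.0003, -0.0028,  0.0007,  0.0002, -0.0006]), 'joint_torque': array([ 6.00000e-04, -4.92575e+01, -4.05100e-01, -3.13396e+01,
       -6.42000e-02,  3.96000e-02,  1.00000e-04]), 'position': array([0.2791, 0.5869, 0.4038]), 'tool_rot': array([-6.9130e-01, -3.0643e+00,  2.6000e-03]), 'ft_force': array([-0.1938,  0.3219, -0.0631]), 'torque': array([-0.0169, -0.0228, -0.0003]), 'grip_width': np.float64(1.0)}
```

View pics/top1.png

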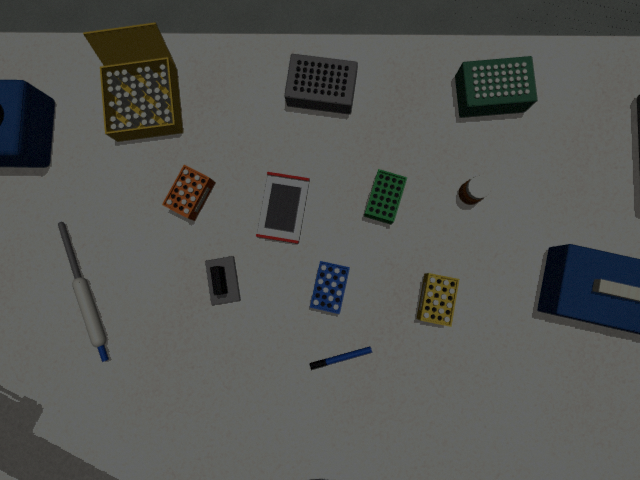

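View pics/side1.png

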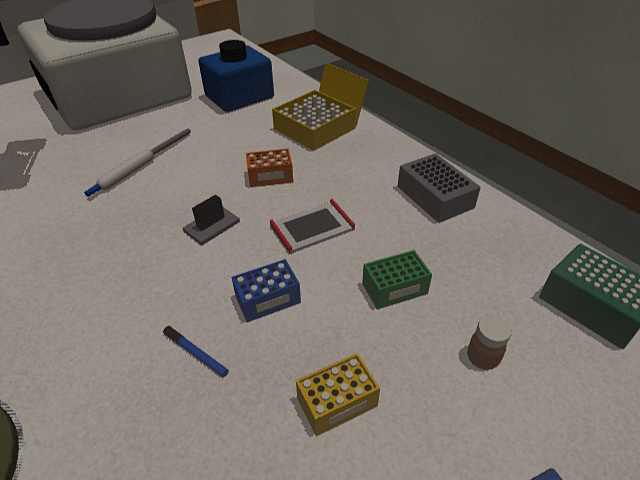

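The top view shows orange (189,192), carrier (284,208), green (385,196), jar (471,192), cover (222,281), blue (330,287) and yellow (439,299). The side view agrees. Next I'll measure each one using depth.

```bash
cat >> h.py <<'E'
SEED={'orange':(189,192),'green':(385,196),'blue':(330,287),'yellow':(439,299)}
def pts(d):
    v,u=np.mgrid[0:480,0:640];return world(d,u.astype(float),v.astype(float),d['depth'].astype(float))
def rect(P):
    (c,s,a)=cv2.minAreaRect((P[:,:2]*1000).astype(np.float32))
    b=cv2.boxPoints((c,s,a));e=[b[1]-b[0],b[2]-b[1]];l=max(e,key=np.linalg.norm)
    return np.round(np.array(c)/1000,4),np.round(sorted(s),1),round(float(np.arctan2(l[1],l[0]))%np.pi,3)
def plane(d,uv,z):
    K=d['intrinsics'];uv=np.atleast_2d(uv).astype(float)
    r=np.c_[(uv-K[[0,1],[2,2]])/K[[0,1],[0,1]],np.ones(len(uv))]@d['R'];C=-d['R'].T@d['t']
    return C+r*((z-C[2])/r[:,2])[:,None]
E
python3 - <<'E'
from h import *
d=grab('top');P=pts(d);px=d['pixels'];hsv=cv2.cvtColor(px,cv2.COLOR_BGR2HSV)
for n,(u,v) in SEED.items():
    w=np.zeros((480,640),bool);w[v-42:v+42,u-42:u+42]=1
    for lo,hi in((.037,.06),):
        m=w&(P[...,2]>lo)&(P[...,2]<hi)&(d['depth']>0)
        k,l=cv2.connectedComponents(m.astype(np.uint8));b=l==1+np.argmax(np.bincount(l[l>0])) if False else l==np.argmax(np.r_[0,np.bincount(l.ravel())[1:]])
        print(n,b.sum(),rect(P[b]),np.median(P[b][:,2]).round(4))
# cover
w=np.zeros((480,640),bool);w[240:320,190:255]=1
for lo,hi in((.04,.07),(.005,.02)):
    m=w&(P[...,2]>lo)&(P[...,2]<hi);print('cover',m.sum(),rect(P[m]),np.median(P[m][:,2]))
w[:]=0;w[165:250,250:318]=1
m=w&(hsv[...,1]>120)&((hsv[...,0]<8)|(hsv[...,0]>172));print('lips',m.sum(),rect(plane(d,np.argwhere(m)[:,::-1],.014)),P[m][:,2].mean())
m=w&(hsv[...,2]<110);m=cv2.morphologyEx(m.astype(np.uint8),cv2.MORPH_OPEN,np.ones((5,5)))>0
print('patch',m.sum(),rect(plane(d,np.argwhere(m)[:,::-1],.008)),np.median(P[m][:,2]))
w[:]=0;w[170:215,450:495]=1
m=w&(P[...,2]>.055);print('jar',rect(P[m]))
E
```

```text
orange 1327 (array([0.6222, 0.2606]), array([55.9, 84. ]), 2.694) 0.0403
green 1300 (array([ 0.6214, -0.1017]), array([54. , 84.8]), 2.864) 0.0396
blue 1405 (array([ 0.4554, -0.0046]), array([53.9, 83.8]), 2.949) 0.0403
yellow 1457 (array([ 0.4386, -0.197 ]), array([54.9, 83.8]), 2.967) 0.0405
cover 303 (array([0.4624, 0.1949]), array([16.4, 50. ]), 0.195) 0.05342187767377109
cover 954 (array([0.4583, 0.2121]), array([85., 90.]), 1.766) 0.010054834532423675
lips 236 (array([0.6008, 0.0872]), array([ 79.2, 124.1]), 3.003) 0.017448021597146132
patch 5780 (array([0.6024, 0.0863]), array([127.1, 159.9]), 0.025) 0.003095720591809082
jar (array([ 0.564 , -0.1433]), array([ 38.8, 311.6]), 2.112)
```

```bash
python3 - <<'E'
from h import *
d=grab('side');P=pts(d)
S={'orange':(270,165),'green':(397,275),'blue':(267,287),'yellow':(338,390),'cover':(208,213)}
for n,(u,v) in S.items():
    w=np.zeros((480,640),bool);w[max(0,v-45):v+45,u-50:u+50]=1
    lo,hi=(.037,.07)
    m=w&(P[...,2]>lo)&(P[...,2]<hi)&(d['depth']>0)
    if n=='orange': m[:148]=0
    k,l=cv2.connectedComponents(m.astype(np.uint8));b=l==np.argmax(np.r_[0,np.bincount(l.ravel())[1:]])
    print(n,b.sum(),rect(P[b]),np.percentile(P[b][:,2],[50,90]).round(4))
hsv=cv2.cvtColor(d['pixels'],cv2.COLOR_BGR2HSV)
w[:]=0;w[195:255,265:360]=1
m=w&(hsv[...,1]>120)&((hsv[...,0]<8)|(hsv[...,0]>172));m&=P[...,2]>.009;print('lips',m.sum(),rect(P[m]))
print('jar',plane(d,(494,328),.065))
t=grab('top');P=pts(t);print(plane(t,(475,190),.06));
hsv=cv2.cvtColor(t['pixels'],cv2.COLOR_BGR2HSV);m=np.zeros((480,640),bool);m[175:212,455:488]=1
print(np.percentile(P[m][:,2],[50,90,99])); b=m&(P[...,2]>.03);print(b.sum(),np.median(P[b],0))
E
```

```text
orange 672 (array([0.6235, 0.2591]), array([58.8, 83.8]), 2.69) [0.0399 0.0424]
green 1494 (array([ 0.6232, -0.1034]), array([56.4, 85.6]), 2.871) [0.0385 0.0426]
blue 1501 (array([ 0.457 , -0.0064]), array([57.1, 84.3]), 2.94) [0.0396 0.0425]
yellow 2663 (array([ 0.4407, -0.1988]), array([55.3, 85.1]), 2.968) [0.0392 0.0426]
cover 373 (array([0.4637, 0.1931]), array([18.8, 51.2]), 0.164) [0.0499 0.0526]
lips 234 (array([ 0.4773, -0.1586]), array([141.3, 664.2]), 1.097)
jar [[ 0.63496733 -0.26257136  0.065     ]]
[[ 0.62975325 -0.2546467   0.06      ]]
[0.01521317 0.06516373 0.0673177 ]
553 [ 0.63137681 -0.25536687  0.06356226]
```

```bash
cat >> h.py <<'E'
from scipy.spatial.transform import Rotation as Ro
T={'orange':(.6229,.2598,2.692),'yellow':(.4394,-.1978,2.967),'blue':(.456,-.0054,2.945),'cover':(.463,.194,3.32),'carrier':(.6015,.0864,3.003)}
def go(x,y,z,yaw):
    s=ctrl.get_state();R=Ro.from_rotvec(s['tool_rot'])
    c,q=np.cos(yaw),np.sin(yaw)
    G=Ro.from_matrix(np.array([[c,q,0],[q,-c,0],[0,0,-1]]))
    p=np.array([x,y,z+.164]);dl=R.inv().apply(p-s['position'])*100
    print('t',round(s['time'],2),'d cm',dl.round(2),'turn',(R.inv()*G).as_rotvec().round(3),'grip',round(float(s['grip_width']),3),'F',s['ft_force'].round(1))
    g=G.inv().apply(p-s['position'])*100;print('in goal frame',g.round(2))
E
python3 -c "
from h import *
go(.6229,.2598,.10,2.692)"
```

```text
t 0.25 d cm [-45.1  -14.77  14.04] turn [-0.001  0.     0.006] grip 0.998 F [1.1 0.5 0.2]
in goal frame [-45.18 -14.52  14.02]
```

play_rows:
  targets: "-3.75 -1.2 0.6 0 0 0 1;-3.75 -1.2 0.6 0 0 0 1;-3.75 -1.2 0.6 0 0 0 1;-3.75 -1.2 0.6 0 0 0 1;-3.75 -1.2 0.6 0 0 0 1;-3.75 -1.2 0.6 0 0 0 1;-3.75 -1.2 0.6 0 0 0 1;-3.75 -1.2 0.6 0 0 0 1;-3.75 -1.2 0.6 0 0 0 1;-3.75 -1.2 0.6 0 0 0 1;-3.75 -1.2 0.6 0 0 0 1;-3.75 -1.2 0.6 0 0 0 1;0 0 0 0 0 0 1"
  newtons: 20

```text
time: 1.88
position: [0.6335, 0.2547, 0.3271]
tool_rot: [-0.685, -3.064, 0.004]
ft_force: [0.2, 0.2, -0.4]
grip_width: 1.0
```

```bash
python3 -c "
from h import *
go(.6229,.2598,.10,2.692)"
```

```text
t 1.88 d cm [1.17 0.03 6.31] turn [-0.003 -0.001  0.01 ] grip 1.0 F [ 0.2  0.2 -0.4]
in goal frame [1.17 0.   6.31]
```

play_rows:
  targets: "0.4 0 3 0 0 0.005 1;0.4 0 3 0 0 0.005 1;0.35 0 2 0 0 0 1;0 0 1.5 0 0 0 1;0 0 0 0 0 0 1;0 0 0 0 0 0 1"

```text
time: 2.62
position: [0.6209, 0.2643, 0.231]
tool_rot: [-0.694, -3.061, -0.004]
ft_force: [0.2, 0.3, 0.6]
grip_width: 0.999
```

```bash
python3 -c "
from h import *
go(.6229,.2598,.026,2.692)"
```

```text
t 2.62 d cm [-0.39 -0.33  4.09] turn [ 0.002 -0.003  0.004] grip 0.999 F [0.2 0.3 0.6]
in goal frame [-0.38 -0.32  4.1 ]
```

play_rows:
  targets: "-0.35 -0.3 0 0 0 0 1;0 0 1 0 0 0 1;0 0 1 0 0 0 1;0 0 1 0 0 0 1;0 0 0 0 0 0 1;0 0 0 0 0 0 1"

```text
time: 3.38
position: [0.6237, 0.2597, 0.2004]
tool_rot: [-0.696, -3.063, -0.006]
ft_force: [-0.9, 0.5, 0.9]
grip_width: 1.002
```

```bash
python3 -c "
from h import *
go(.6229,.2598,.026,2.692)
grab('side','s2.png')"
```

```text
t 3.38 d cm [ 0.07 -0.03  1.04] turn [ 0.004 -0.001  0.003] grip 1.002 F [-0.9  0.5  0.9]
in goal frame [ 0.07 -0.03  1.04]
```

View pics/s2.png

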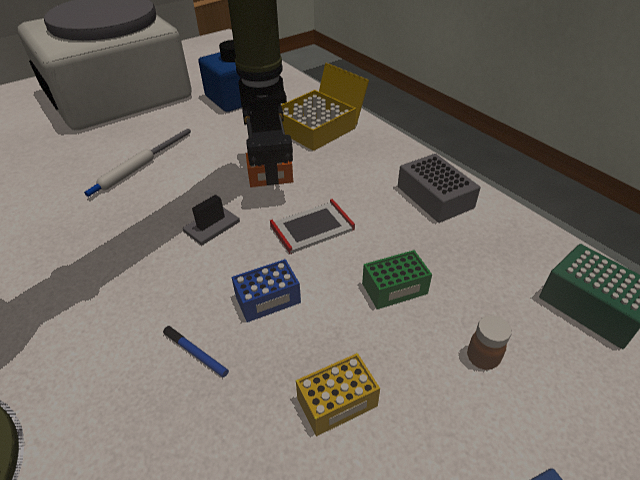

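The fingers straddle the orange rack at (270,165), with the near finger on its long face. I'll lower the last centimetre, close and lift.

play_rows:
  targets: "0 0 0.9 0 0 0 1;0 0 0 0 0 0 1;0 0 0 0 0 0 -1;0 0 0 0 0 0 -1;0 0 0 0 0 0 -1;0 0 0 0 0 0 -1;0 0 0 0 0 0 -1;0 0 0 0 0 0 -1"
  newtons: 25

```text
time: 4.42
position: [0.6239, 0.26, 0.1916]
tool_rot: [0.696, 3.063, 0.007]
ft_force: [0.3, -0.3, 1.0]
grip_width: 0.619
```

play_rows:
  targets: "0 0 -1 0 0 0 -1;0 0 -2 0 0 0 -1;0 0 -2 0 0 0 -1;0 0 -2 0 0 0 -1;0 0 0 0 0 0 -1;0 0 0 0 0 0 -1"

```text
time: 5.18
position: [0.624, 0.2596, 0.2682]
tool_rot: [0.695, 3.061, 0.01]
ft_force: [-0.0, 0.2, -1.6]
grip_width: 0.618
```

```bash
python3 -c "
from h import *
go(.6015,.0864,.08,3.003)
grab('side','s3.png')"
```

```text
t 5.17 d cm [ -5.46 -16.61   2.32] turn [ 0.006  0.002 -0.308] grip 0.618 F [-0.   0.2 -1.6]
in goal frame [ -0.17 -17.47   2.42]
```

View pics/s3.png

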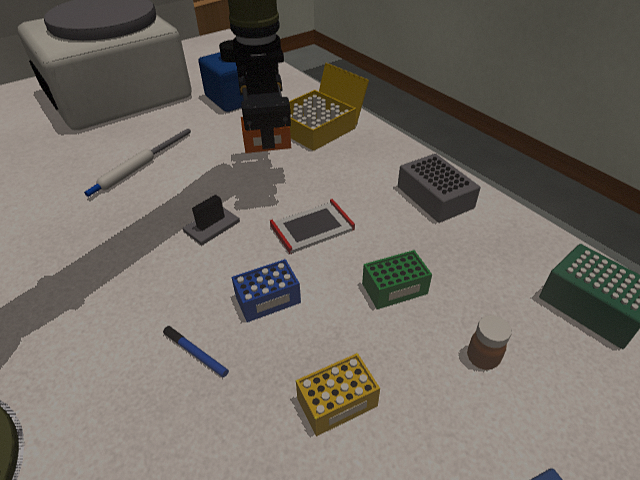

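The orange rack is held, with a measured width of 53.8 mm. I'll turn it and carry it to the carrier.

play_rows:
  targets: "0 0 0 0 0 -0.08 -1;0 0 0 0 0 -0.08 -1;0 0 0 0 0 -0.08 -1;0 0 0 0 0 -0.06 -1;0 -2 0 0 0 0 -1;0 -3 0 0 0 0 -1;0 -3 0 0 0 0 -1;0 -3 0 0 0 0 -1;0 -3 0 0 0 0 -1;0 -2 0 0 0 0 -1;0 -0.8 0 0 0 0 -1;0 0 0 0 0 0 -1;0 0 0 0 0 0 -1"

```text
time: 6.85
position: [0.5956, 0.0801, 0.2593]
tool_rot: [-0.232, -3.123, 0.005]
ft_force: [0.2, -0.6, -2.1]
grip_width: 0.62
```

```bash
python3 -c "
from h import *
go(.6015,.0864,.08,3.003)
"
```

```text
t 6.85 d cm [-0.51  0.71  1.52] turn [-0.004 -0.01  -0.01 ] grip 0.62 F [ 0.2 -0.6 -2.1]
in goal frame [-0.5   0.7   1.53]
```

play_rows:
  targets: "-0.5 0.6 0 0 -0.01 -0.01 -1;0 0 0 0 0 0 -1;0 0 1.5 0 0 0 -1;0 0 1.5 0 0 0 -1;0 0 0.5 0 0 0 -1;0 0 0 0 0 0 -1;0 0 0 0 0 0 -1"

```text
time: 7.72
position: [0.6015, 0.0887, 0.2202]
tool_rot: [-0.209, -3.133, 0.005]
ft_force: [0.5, -0.1, -2.0]
grip_width: 0.615
```

```bash
python3 -c "
from h import *
go(.6015,.0864,.0356,3.003)
grab('side','s4.png');grab('top','t4.png')"
```

```text
t 7.72 d cm [-0.04 -0.22  2.06] turn [-0.003 -0.001  0.005] grip 0.615 F [ 0.5 -0.1 -2. ]
in goal frame [-0.03 -0.23  2.06]
```

View pics/s4.png

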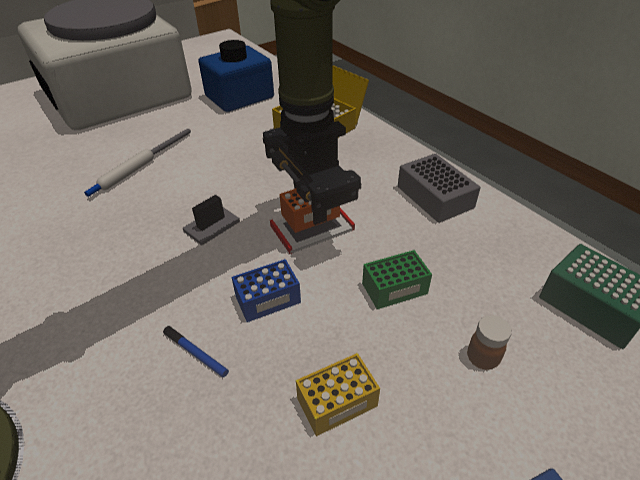

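View pics/t4.png

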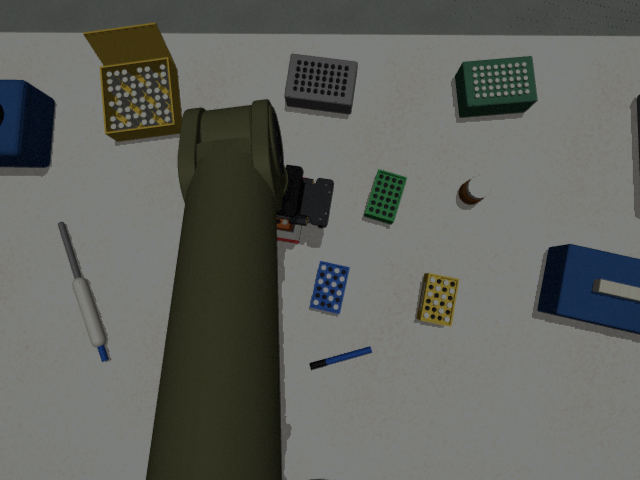

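The side view shows the rack hovering over the plate, between the red lips. I'll lower it gently.

play_rows:
  targets: "0 -0.2 0 0 0 0 -1;0 0 0.5 0 0 0 -1;0 0 0.5 0 0 0 -1;0 0 0.5 0 0 0 -1;0 0 0.3 0 0 0 -1;0 0 0 0 0 0 -1;0 0 0 0 0 0 -1"

```text
time: 8.7
position: [0.6015, 0.0866, 0.2017]
tool_rot: [-0.209, -3.134, 0.004]
ft_force: [-0.1, 0.7, -1.7]
grip_width: 0.615
```

```bash
python3 -c "
from h import *
go(.6015,.0864,.0356,3.003)
"
```

```text
t 8.7 d cm [-0.01 -0.02  0.21] turn [-0.003 -0.     0.005] grip 0.615 F [-0.1  0.7 -1.7]
in goal frame [-0.01 -0.02  0.21]
```

play_rows:
  targets: "0 0 0.1 0 0 0 -1;0 0 0.1 0 0 0 -1;0 0 0 0 0 0 -1"

```text
time: 9.07
position: [0.6016, 0.0866, 0.2]
tool_rot: [0.209, 3.134, -0.004]
ft_force: [0.5, 0.2, -2.0]
grip_width: 0.619
```

play_rows:
  targets: "0 0 0.1 0 0 0 -1;0 0 0 0 0 0 -1"

```text
time: 9.32
position: [0.6018, 0.0866, 0.1998]
tool_rot: [0.209, 3.134, -0.004]
ft_force: [0.0, -0.0, -1.1]
grip_width: 0.62
```

play_rows:
  targets: "0 0 0.15 0 0 0 -1;0 0 0 0 0 0 -1"

```text
time: 9.57
position: [0.6021, 0.0865, 0.1999]
tool_rot: [0.21, 3.133, -0.003]
ft_force: [0.5, 0.1, -2.3]
grip_width: 0.618
```

play_rows:
  targets: "0 0 0.3 0 0 0 -1;0 0 0 0 0 0 -1"

```text
time: 9.82
position: [0.6025, 0.0863, 0.1998]
tool_rot: [0.211, 3.133, -0.002]
ft_force: [0.1, -0.1, -1.7]
grip_width: 0.622
```

```bash
python3 -c "
from h import *
go(.6015,.0864,.0356,3.003)
d=grab('side','s5.png');cv2.imwrite('pics/s5z.png',cv2.resize(d['pixels'][160:280,230:390],None,fx=5,fy=5))"
```

```text
t 9.82 d cm [ 0.11 -0.    0.02] turn [-0.001  0.002  0.004] grip 0.622 F [ 0.1 -0.1 -1.7]
in goal frame [ 0.11 -0.    0.02]
```

View pics/s5z.png

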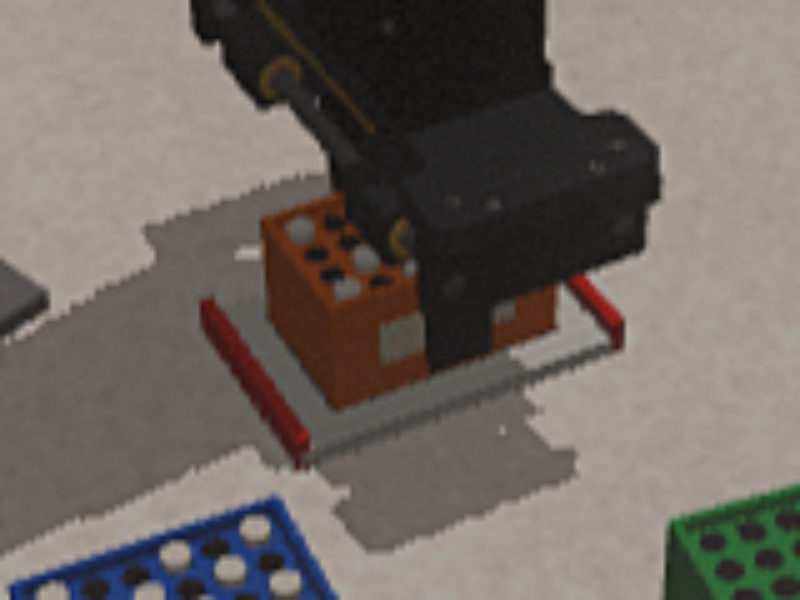

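The zoomed view shows the rack seated on the plate, with its edges parallel to the lips. The height agrees with the seated value to 0.2 mm, so I'll release and rise.

play_rows:
  targets: "0 0 0 0 0 0 0;0 0 0 0 0 0 0.9;0 0 0 0 0 0 0.9;0 0 0 0 0 0 0.9;0 0 0 0 0 0 0.9;0 0 -1 0 0 0 0.9;0 0 -2 0 0 0 0.9;0 0 -3 0 0 0 1;0 0 -3 0 0 0 1;0 0 -3 0 0 0 1;0 0 0 0 0 0 1"

```text
time: 11.25
position: [0.6026, 0.0866, 0.3259]
tool_rot: [0.211, 3.13, -0.001]
ft_force: [0.3, 0.1, -0.1]
grip_width: 0.999
```

```bash
python3 -c "
from h import *
go(.4394,-.1978,.15,2.967)
"
```

```text
t 11.25 d cm [ 12.37 -30.37   1.15] turn [-0.     0.004  0.04 ] grip 0.999 F [ 0.3  0.1 -0.1]
in goal frame [ 11.13 -30.84   1.19]
```

play_rows:
  targets: "1.1 -3 0 0 0 0.01 1;1.1 -3 0 0 0 0.01 1;1.1 -3 0 0 0 0.01 1;1.1 -3 0 0 0 0.01 1;1.1 -3 0 0 0 0 1;1.1 -3 0 0 0 0 1;1.1 -3 0 0 0 0 1;1.1 -3 0 0 0 0 1;1.1 -3 0 0 0 0 1;0.7 -2 0 0 0 0 1;0 0 0 0 0 0 1;0 0 0 0 0 0 1"

```text
time: 12.75
position: [0.4426, -0.1886, 0.3193]
tool_rot: [-0.273, -3.125, -0.002]
ft_force: [0.9, 0.1, -0.4]
grip_width: 0.996
```

```bash
python3 -c "
from h import *
go(.4394,-.1978,.10,2.967)
d=grab('top','t6.png');P=pts(d);cv2.imwrite('pics/t6z.png',cv2.resize(d['pixels'][140:280,210:370],None,fx=5,fy=5,interpolation=cv2.INTER_CUBIC)[:600,:800])
w=np.zeros((480,640),bool);w[165:250,245:330]=1
m=w&(P[...,2]>.045)&(P[...,2]<.065);print(m.sum(),rect(P[m]))
"
```

```text
t 12.75 d cm [ 0.13 -0.97  5.53] turn [ 0.001 -0.005  0.   ] grip 0.996 F [ 0.9  0.1 -0.4]
in goal frame [ 0.15 -0.96  5.53]
1339 (array([0.6008, 0.0865]), array([54.5, 84.2]), 3.005)
```

View pics/t6.png

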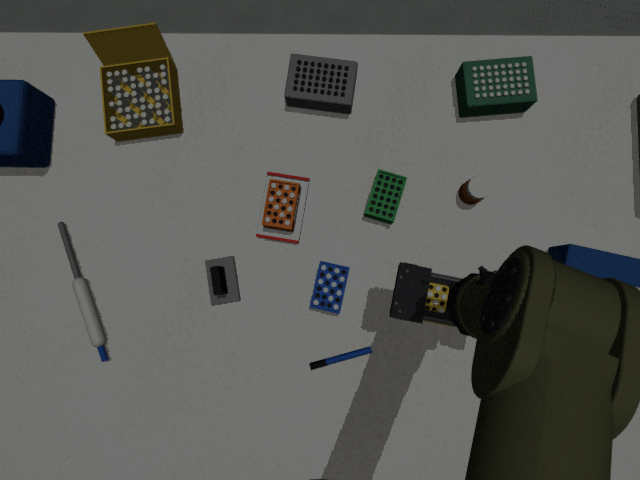

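The orange rack (282,205) measures 0.7 mm off the carrier centre and 0.002 rad off in yaw. Next is yellow.

play_rows:
  targets: "0.15 -0.9 1 0 -0.005 0 1;0 0 3 0 0 0 1;0 0 3 0 0 0 1;0 0 2 0 0 0 1;0 0 0 0 0 0 1;0 0 0 0 0 0 1"

```text
time: 13.55
position: [0.4405, -0.1959, 0.2247]
tool_rot: [0.264, 3.13, -0.001]
ft_force: [0.1, -0.1, 0.1]
grip_width: 1.002
```

```bash
python3 -c "
from h import *
go(.4394,-.1978,.0276,2.967)
"
```

```text
t 13.55 d cm [ 0.07 -0.21  3.31] turn [-0.     0.001  0.007] grip 1.002 F [ 0.1 -0.1  0.1]
in goal frame [ 0.07 -0.21  3.31]
```

play_rows:
  targets: "0.05 -0.2 0.5 0 0 0.005 1;0 0 1 0 0 0 1;0 0 1 0 0 0 1;0 0 0.6 0 0 0 1;0 0 0 0 0 0 1;0 0 0 0 0 0 1"

```text
time: 14.3
position: [0.4405, -0.1982, 0.1931]
tool_rot: [0.271, 3.126, -0.001]
ft_force: [0.3, 0.7, -0.7]
grip_width: 1.0
```

```bash
python3 -c "
from h import *
go(.4394,-.1978,.0276,2.967)
d=grab('side');cv2.imwrite('pics/s7z.png',cv2.resize(d['pixels'][300:450,230:430],None,fx=4,fy=4))
"
```

```text
t 14.3 d cm [0.11 0.02 0.15] turn [-0.001  0.004  0.002] grip 1.0 F [ 0.3  0.7 -0.7]
in goal frame [0.11 0.02 0.15]
```

View pics/s7z.png

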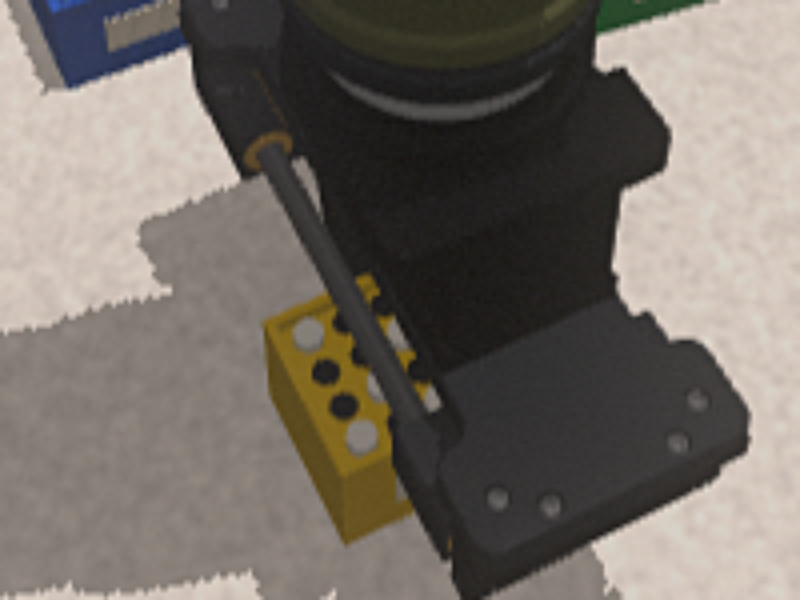

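The yellow rack is between the fingers. I'll shift 1 mm along x, close and lift.

play_rows:
  targets: "0.1 0 0.1 0 0 0 1;0 0 0 0 0 0 1;0 0 0 0 0 0 -1;0 0 0 0 0 0 -1;0 0 0 0 0 0 -1;0 0 0 0 0 0 -1;0 0 0 0 0 0 -1;0 0 0 0 0 0 -1"

```text
time: 15.35
position: [0.4397, -0.198, 0.1928]
tool_rot: [0.271, 3.125, -0.001]
ft_force: [-0.3, 0.1, -0.2]
grip_width: 0.621
```

play_rows:
  targets: "0 0 -1 0 0 0 -1;0 0 -2 0 0 0 -1;0 0 -3 0 0 0 -1;0 0 -3 0 0 0 -1;0 0 -3 0 0 0 -1;0 0 -1 0 0 0 -1;0 0 0 0 0 0 -1;0 0 0 0 0 0 -1"

```text
time: 16.35
position: [0.4372, -0.1976, 0.3264]
tool_rot: [0.273, 3.129, -0.001]
ft_force: [-0.7, -0.2, -1.7]
grip_width: 0.618
```

```bash
python3 -c "
from h import *
go(.6018,.086,.14,3.004)
d=grab('side');cv2.imwrite('pics/s8.png',d['pixels'])
"
```

```text
t 16.35 d cm [-11.3   30.78   2.24] turn [-0.     0.001 -0.036] grip 0.618 F [-0.7 -0.2 -1.7]
in goal frame [-12.41  30.35   2.24]
```

View pics/s8.png

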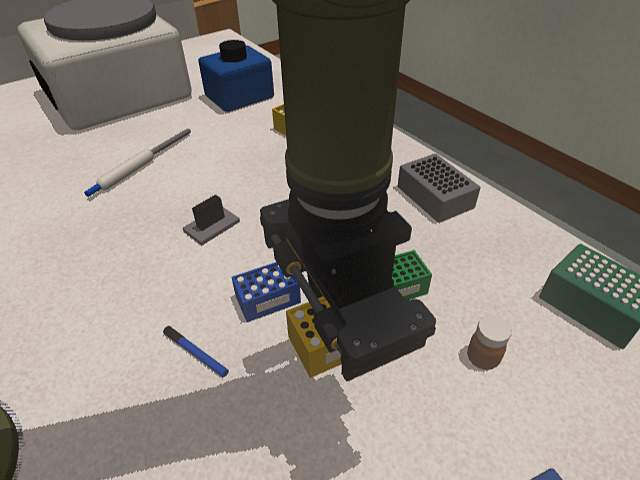

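The yellow rack is lifted level and has the right width. I'll carry it over.

play_rows:
  targets: "-1.2 3 0 0 0 -0.01 -1;-1.2 3 0 0 0 -0.01 -1;-1.2 3 0 0 0 -0.01 -1;-1.2 3 0 0 0 0 -1;-1.2 3 0 0 0 0 -1;-1.2 3 0 0 0 0 -1;-1.2 3 0 0 0 0 -1;-1.2 3 0 0 0 0 -1;-1.2 3 0 0 0 0 -1;-0.7 2 0 0 0 0 -1;0 0 0 0 0 0 -1;0 0 0 0 0 0 -1"

```text
time: 17.9
position: [0.5953, 0.078, 0.3087]
tool_rot: [-0.23, -3.107, 0.009]
ft_force: [-0.2, -0.5, -1.1]
grip_width: 0.617
```

```bash
python3 -c "
from h import *
go(.6018,.086,.14,3.004)
"
```

```text
t 17.9 d cm [-0.54  0.89  0.45] turn [-0.008 -0.025 -0.01 ] grip 0.617 F [-0.2 -0.5 -1.1]
in goal frame [-0.53  0.88  0.47]
```

play_rows:
  targets: "-0.5 0.8 0 -0.008 -0.025 -0.01 -1;0 0 0 0 0 0 -1;0 0 1 0 0 0 -1;0 0 1 0 0 0 -1;0 0 1 0 0 0 -1;0 0 0.5 0 0 0 -1;0 0 0 0 0 0 -1;0 0 0 0 0 0 -1"

```text
time: 18.9
position: [0.6009, 0.082, 0.2706]
tool_rot: [0.222, 3.134, -0.001]
ft_force: [0.1, -0.3, -2.1]
grip_width: 0.621
```

```bash
python3 -c "
from h import *
go(.6018,.086,.0808,3.004)
"
```

```text
t 18.9 d cm [-0.03  0.41  2.58] turn [-0.001  0.    -0.004] grip 0.621 F [ 0.1 -0.3 -2.1]
in goal frame [-0.03  0.41  2.58]
```

play_rows:
  targets: "0 0.4 0 0 0 -0.004 -1;0 0 0 0 0 0 -1;0 0 0.5 0 0 0 -1;0 0 0.5 0 0 0 -1;0 0 0.5 0 0 0 -1;0 0 0.5 0 0 0 -1;0 0 0 0 0 0 -1;0 0 0 0 0 0 -1"

```text
time: 19.9
position: [0.6017, 0.0863, 0.2496]
tool_rot: [0.215, 3.133, -0.001]
ft_force: [-0.4, 0.7, -1.9]
grip_width: 0.617
```

```bash
python3 -c "
from h import *
go(.6018,.086,.0808,3.004)
d=grab('side');cv2.imwrite('pics/s9z.png',cv2.resize(d['pixels'][120:270,230:430],None,fx=4,fy=4))
"
```

```text
t 19.9 d cm [-0.01 -0.03  0.48] turn [-0.001  0.001  0.   ] grip 0.617 F [-0.4  0.7 -1.9]
in goal frame [-0.01 -0.03  0.48]
```

View pics/s9z.png

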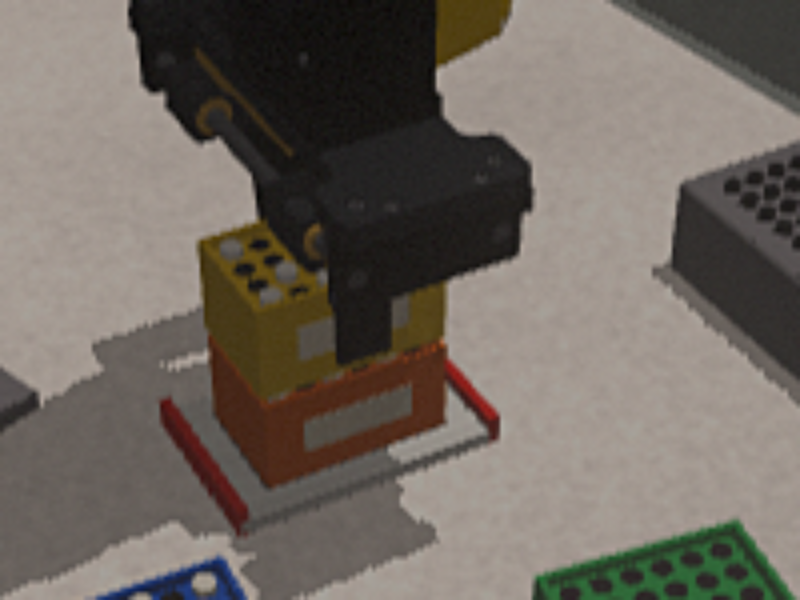

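Yellow sits just above orange and lines up with it. I'll lower the last 5 mm.

play_rows:
  targets: "0 0 0.2 0 0 0 -1;0 0 0.2 0 0 0 -1;0 0 0.2 0 0 0 -1;0 0 0.1 0 0 0 -1;0 0 0 0 0 0 -1"

```text
time: 20.58
position: [0.6021, 0.0863, 0.2451]
tool_rot: [0.215, 3.132, 0.0]
ft_force: [-0.2, 0.4, -1.5]
grip_width: 0.617
```

play_rows:
  targets: "0 0 0.15 0 0 0 -1;0 0 0 0 0 0 -1"

```text
time: 20.82
position: [0.6023, 0.0863, 0.245]
tool_rot: [0.215, 3.131, 0.001]
ft_force: [0.2, -0.3, -3.2]
grip_width: 0.618
```

It no longer moves down, and at 0.245 (expected 0.2448) it is seated. I'll release and rise.

play_rows:
  targets: "0 0 0 0 0 0 0;0 0 0 0 0 0 0.9;0 0 0 0 0 0 0.9;0 0 0 0 0 0 0.9;0 0 0 0 0 0 0.9;0 0 -1 0 0 0 0.9;0 0 -2 0 0 0 0.9;0 0 -3 0 0 0 1;0 0 -3 0 0 0 1;0 0 0 0 0 0 1"

```text
time: 22.08
position: [0.6025, 0.0863, 0.3398]
tool_rot: [0.215, 3.129, 0.001]
ft_force: [-0.4, 0.2, -0.2]
grip_width: 0.998
```

```bash
python3 -c "
from h import *
go(.456,-.0054,.17,2.945)
"
```

```text
t 22.07 d cm [ 13.25 -11.09   0.5 ] turn [0.001 0.005 0.059] grip 0.998 F [-0.4  0.2 -0.2]
in goal frame [ 12.57 -11.86   0.58]
```

play_rows:
  targets: "2.1 -2 0 0 0 0.02 1;2.1 -2 0 0 0 0.02 1;2.1 -2 0 0 0 0.02 1;2.1 -2 0 0 0 0 1;2.1 -2 0 0 0 0 1;1.5 -1.4 0 0 0 0 1;0 0 0 0 0 0 1;0 0 0 0 0 0 1"

```text
time: 23.08
position: [0.4585, -0.0068, 0.3343]
tool_rot: [-0.311, -3.126, -0.001]
ft_force: [-0.4, -1.0, 0.0]
grip_width: 1.002
```

```bash
python3 -c "
from h import *
go(.456,-.0054,.10,2.945)
d=grab('top','t10.png');P=pts(d)
w=np.zeros((480,640),bool);w[155:250,240:325]=1
m=w&(P[...,2]>.088)&(P[...,2]<.11);print(m.sum(),rect(P[m]))
"
```

```text
t 23.07 d cm [0.27 0.09 7.03] turn [ 0.    -0.    -0.002] grip 1.002 F [-0.4 -1.   0. ]
in goal frame [0.27 0.09 7.03]
1583 (array([0.6011, 0.0867]), array([54.4, 84.6]), 3.006)
```

View pics/t10.png

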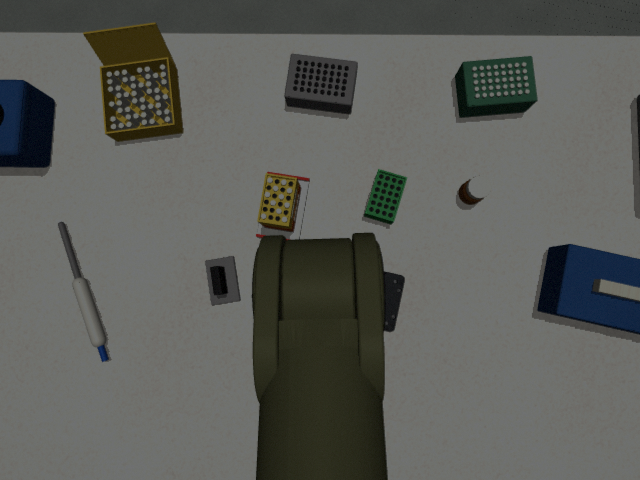

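Yellow at (279,201) measures (0.6011, 0.0867), within 0.5 mm of orange. I'll go down for blue.

play_rows:
  targets: "0.25 0.1 1 0 0 0 1;0 0 3 0 0 0 1;0 0 3 0 0 0 1;0 0 2.5 0 0 0 1;0 0 1 0 0 0 1;0 0 0 0 0 0 1;0 0 0 0 0 0 1"

```text
time: 24.0
position: [0.458, -0.0022, 0.2242]
tool_rot: [-0.304, -3.126, 0.0]
ft_force: [0.7, -0.1, 0.8]
grip_width: 1.002
```

```bash
python3 -c "
from h import *
go(.456,-.0054,.0285,2.945)
"
```

```text
t 24.0 d cm [ 0.13 -0.35  3.17] turn [-0.    -0.001  0.003] grip 1.002 F [ 0.7 -0.1  0.8]
in goal frame [ 0.13 -0.35  3.17]
```

play_rows:
  targets: "0.1 -0.35 0.3 0 0 0.003 1;0 0 1 0 0 0 1;0 0 1 0 0 0 1;0 0 0.6 0 0 0 1;0 0 0 0 0 0 1;0 0 0 0 0 0 1"

```text
time: 24.75
position: [0.457, -0.0058, 0.1946]
tool_rot: [0.31, 3.124, 0.001]
ft_force: [-0.3, 0.6, -0.5]
grip_width: 1.003
```

```bash
python3 -c "
from h import *
go(.456,-.0054,.0285,2.945)
d=grab('side');cv2.imwrite('pics/s11z.png',cv2.resize(d['pixels'][210:360,170:370],None,fx=4,fy=4))
"
```

```text
t 24.75 d cm [0.11 0.02 0.21] turn [ 0.001  0.002 -0.001] grip 1.003 F [-0.3  0.6 -0.5]
in goal frame [0.11 0.02 0.21]
```

View pics/s11z.png

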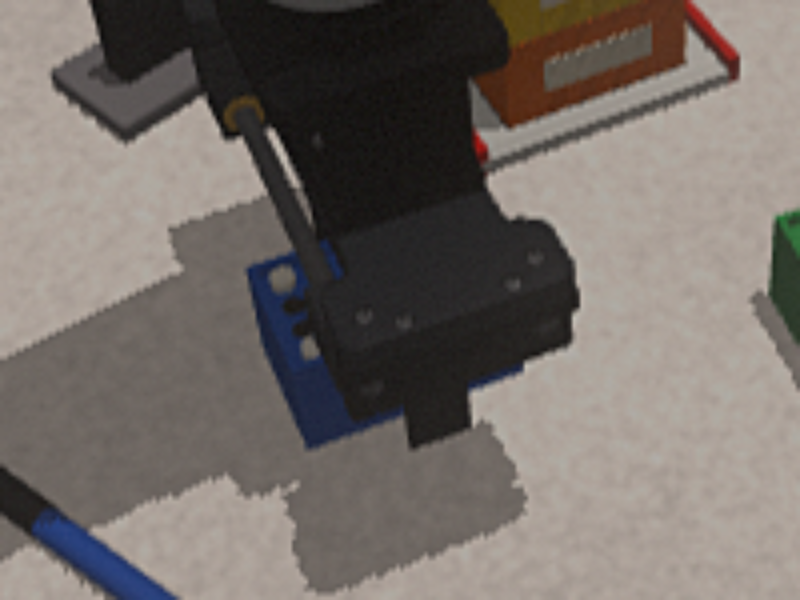

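The blue rack is between the fingers. I'll grip it and lift high, since the stack top is at 96 mm.

play_rows:
  targets: "0.1 0 0.2 0 0 0 1;0 0 0 0 0 0 1;0 0 0 0 0 0 -1;0 0 0 0 0 0 -1;0 0 0 0 0 0 -1;0 0 0 0 0 0 -1;0 0 0 0 0 0 -1;0 0 0 0 0 0 -1"

```text
time: 25.8
position: [0.4563, -0.0055, 0.1931]
tool_rot: [0.309, 3.123, 0.001]
ft_force: [-0.1, 0.2, 0.4]
grip_width: 0.615
```

play_rows:
  targets: "0 0 -1 0 0 0 -1;0 0 -2 0 0 0 -1;0 0 -3 0 0 0 -1;0 0 -3 0 0 0 -1;0 0 -3 0 0 0 -1;0 0 -3 0 0 0 -1;0 0 -1 0 0 0 -1;0 0 0 0 0 0 -1;0 0 0 0 0 0 -1"

```text
time: 26.92
position: [0.4532, -0.006, 0.3574]
tool_rot: [-0.311, -3.123, 0.001]
ft_force: [0.0, -0.1, -2.6]
grip_width: 0.619
```

```bash
python3 -c "
from h import *
go(.6020,.086,.18,3.004)
d=grab('side','s12.png')
"
```

```text
t 26.93 d cm [-12.78  11.95   1.3 ] turn [-0.001 -0.003 -0.061] grip 0.619 F [ 0.  -0.1 -2.6]
in goal frame [-13.47  11.16   1.34]
```

View pics/s12.png

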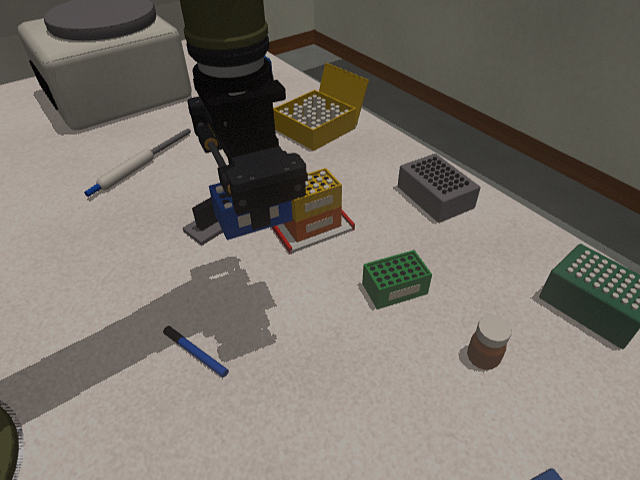

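Blue is held and lifted, with its underside at about 164 mm, well clear of the stack.

play_rows:
  targets: "-1.5 1.4 0 0 0 -0.02 -1;-2.1 2 0 0 0 -0.02 -1;-2.1 2 0 0 0 -0.02 -1;-2.1 2 0 0 0 0 -1;-2.1 2 0 0 0 0 -1;-1.7 1.6 0 0 0 0 -1;-0.8 0.6 0 0 0 0 -1;0 0 0 0 0 0 -1;0 0 0 0 0 0 -1"

```text
time: 28.1
position: [0.5947, 0.0906, 0.3436]
tool_rot: [-0.216, -3.111, 0.011]
ft_force: [-0.5, -0.5, -2.1]
grip_width: 0.617
```

```bash
python3 -c "
from h import *
go(.6020,.086,.1251,3.004)
"
```

```text
t 28.1 d cm [-0.91 -0.31  5.44] turn [-0.009 -0.023 -0.001] grip 0.617 F [-0.5 -0.5 -2.1]
in goal frame [-0.79 -0.36  5.45]
```

play_rows:
  targets: "-0.8 -0.35 0 -0.008 -0.02 0 -1;0 0 0 0 0 0 -1;0 0 1 0 0 0 -1;0 0 1 0 0 0 -1;0 0 1 0 0 0 -1;0 0 0 0 0 0 -1;0 0 0 0 0 0 -1"

```text
time: 28.98
position: [0.6012, 0.084, 0.3112]
tool_rot: [-0.22, -3.131, 0.001]
ft_force: [0.8, 0.5, -1.8]
grip_width: 0.617
```

```bash
python3 -c "
from h import *
go(.6020,.086,.1251,3.004)
"
```

```text
t 28.98 d cm [-0.05  0.21  2.21] turn [-0.001 -0.002 -0.003] grip 0.617 F [ 0.8  0.5 -1.8]
in goal frame [-0.05  0.21  2.21]
```

play_rows:
  targets: "-0.05 0.2 0 0 0 -0.003 -1;0 0 0 0 0 0 -1;0 0 0.5 0 0 0 -1;0 0 0.5 0 0 0 -1;0 0 0.5 0 0 0 -1;0 0 0.1 0 0 0 -1;0 0 0 0 0 0 -1;0 0 0 0 0 0 -1"

```text
time: 29.98
position: [0.6023, 0.0862, 0.2946]
tool_rot: [-0.215, -3.133, 0.0]
ft_force: [-0.0, 0.0, -0.5]
grip_width: 0.618
```

```bash
python3 -c "
from h import *
go(.6020,.086,.1251,3.004)
d=grab('side');cv2.imwrite('pics/s13z.png',cv2.resize(d['pixels'][100:250,230:430],None,fx=4,fy=4))
"
```

```text
t 29.98 d cm [ 0.03 -0.03  0.55] turn [-0.    -0.001  0.001] grip 0.618 F [-0.   0.  -0.5]
in goal frame [ 0.03 -0.03  0.55]
```

View pics/s13z.png

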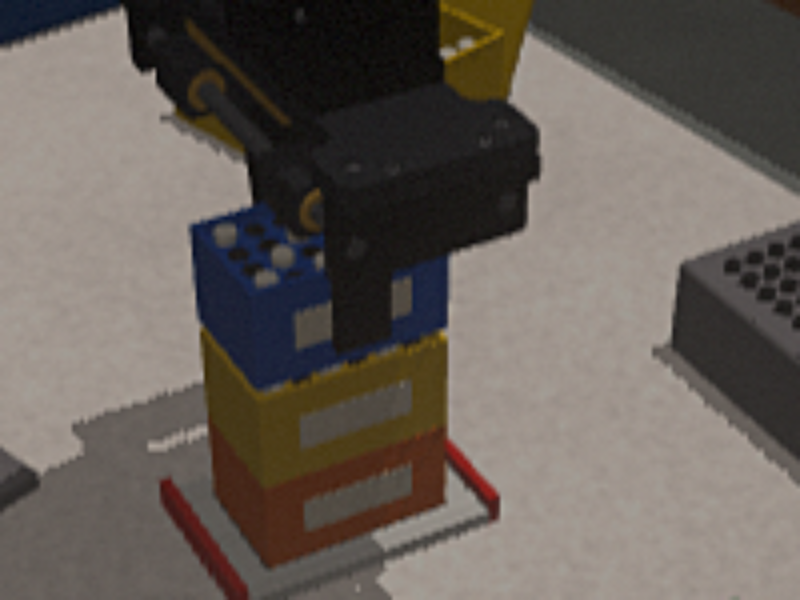

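Blue lines up just above yellow.

play_rows:
  targets: "0 0 0.2 0 0 0 -1;0 0 0.2 0 0 0 -1;0 0 0.2 0 0 0 -1;0 0 0.1 0 0 0 -1;0 0 0 0 0 0 -1"

```text
time: 30.65
position: [0.6026, 0.0862, 0.2894]
tool_rot: [0.215, 3.134, 0.001]
ft_force: [-0.1, -0.1, -1.3]
grip_width: 0.616
```

play_rows:
  targets: "0 0 0.15 0 0 0 -1;0 0 0 0 0 0 -1"

```text
time: 30.9
position: [0.6028, 0.0862, 0.2893]
tool_rot: [0.215, 3.133, 0.002]
ft_force: [0.1, 0.9, -1.8]
grip_width: 0.615
```

Blue is seated at 0.2893 (expected 0.2891). I'll release and rise.

play_rows:
  targets: "0 0 0 0 0 0 0;0 0 0 0 0 0 0.9;0 0 0 0 0 0 0.9;0 0 0 0 0 0 0.9;0 0 0 0 0 0 0.9;0 0 -1 0 0 0 0.9;0 0 -2 0 0 0 0.9;0 0 -3 0 0 0 1;0 0 -2 0 0 0 1;0 0 0 0 0 0 1"

```text
time: 32.15
position: [0.6031, 0.0862, 0.3739]
tool_rot: [0.215, 3.13, 0.003]
ft_force: [0.1, -0.3, -0.5]
grip_width: 1.001
```

```bash
python3 -c "
from h import *
go(.463,.194,.19,3.32)
"
```

```text
t 32.15 d cm [15.36  8.76  1.94] turn [ 0.001  0.004 -0.316] grip 1.001 F [ 0.1 -0.3 -0.5]
in goal frame [11.87 13.1   1.99]
```

play_rows:
  targets: "2.2 1.2 0 0 0 0 1;2.2 1.2 0 0 0 0 1;2.2 1.2 0 0 0 0 1;2.2 1.2 0 0 0 0 1;2.2 1.2 0 0 0 0 1;2.2 1.2 0 0 0 0 1;1.2 0.6 0 0 0 0 1;0 0 0 0 0 -0.08 1;0 0 0 0 0 -0.08 1;0 0 0 0 0 -0.08 1;0 0 0 0 0 -0.07 1;0 0 0 0 0 0 1;0 0 0 0 0 0 1"

```text
time: 33.78
position: [0.4661, 0.1834, 0.3659]
tool_rot: [0.278, -3.126, 0.006]
ft_force: [0.3, -0.4, 0.8]
grip_width: 0.997
```

```bash
python3 -c "
from h import *
go(.463,.194,.11,3.32)
d=grab('top','t14.png');P=pts(d)
w=np.zeros((480,640),bool);w[145:250,240:325]=1
m=w&(P[...,2]>.13)&(P[...,2]<.15);print(m.sum(),rect(P[m]))
"
```

```text
t 33.77 d cm [0.08 1.13 9.19] turn [-0.003 -0.004 -0.001] grip 0.997 F [ 0.3 -0.4  0.8]
in goal frame [0.11 1.1  9.19]
1801 (array([0.6016, 0.0866]), array([54.4, 84.5]), 3.011)
```

View pics/t14.png

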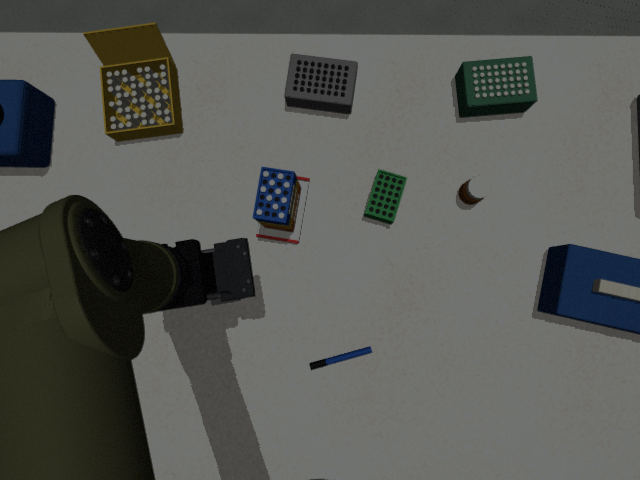

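Blue measures (0.6016, 0.0866), within 0.5 mm of yellow. I'll go down to the cover.

play_rows:
  targets: "0.1 1 1 0 0 0 1;0 0 3 0 0 0 1;0 0 3 0 0 0 1;0 0 3 0 0 0 1;0 0 1 0 0 0 1;0 0 0 0 0 0 1;0 0 0 0 0 0 1"

```text
time: 34.7
position: [0.4618, 0.1968, 0.2518]
tool_rot: [0.279, -3.127, 0.002]
ft_force: [-1.0, -0.1, 0.7]
grip_width: 1.0
```

```bash
python3 -c "
from h import *
go(.463,.194,.036,3.32)
"
```

```text
t 34.7 d cm [-0.08 -0.29  5.19] turn [-0.001 -0.003 -0.   ] grip 1.0 F [-1.  -0.1  0.7]
in goal frame [-0.07 -0.3   5.18]
```

play_rows:
  targets: "-0.05 -0.3 0.5 0 0 0 1;0 0 1.3 0 0 0 1;0 0 1.3 0 0 0 1;0 0 1 0 0 0 1;0 0 0.4 0 0 0 1;0 0 0 0 0 0 1;0 0 0 0 0 0 1"

```text
time: 35.58
position: [0.4636, 0.194, 0.2052]
tool_rot: [-0.279, 3.129, -0.001]
ft_force: [-0.6, -0.4, -0.7]
grip_width: 1.002
```

```bash
python3 -c "
from h import *
go(.463,.194,.036,3.32)
d=grab('side');cv2.imwrite('pics/s15z.png',cv2.resize(d['pixels'][130:280,110:310],None,fx=4,fy=4))
"
```

```text
t 35.58 d cm [0.06 0.01 0.52] turn [-0.     0.    -0.001] grip 1.002 F [-0.6 -0.4 -0.7]
in goal frame [0.06 0.01 0.52]
```

View pics/s15z.png

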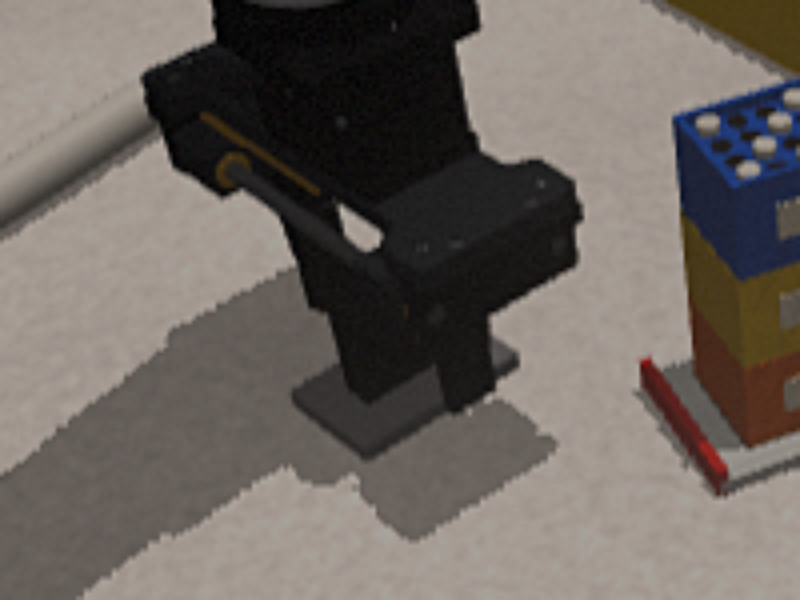

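The fingers straddle the cover's rib. I'll go 4 mm lower and close.

play_rows:
  targets: "0.05 0 0.4 0 0 0 1;0 0 0 0 0 0 1;0 0 0 0 0 0 -1;0 0 0 0 0 0 -1;0 0 0 0 0 0 -1;0 0 0 0 0 0 -1;0 0 0 0 0 0 -1;0 0 0 0 0 0 -1;0 0 0 0 0 0 -1;0 0 0 0 0 0 -1"

```text
time: 36.88
position: [0.4634, 0.1941, 0.2019]
tool_rot: [-0.278, 3.127, 0.001]
ft_force: [0.2, 1.3, -0.2]
grip_width: 0.18
```

play_rows:
  targets: "0 0 -1 0 0 0 -1;0 0 -2 0 0 0 -1;0 0 -3 0 0 0 -1;0 0 -3 0 0 0 -1;0 0 -3 0 0 0 -1;0 0 -3 0 0 0 -1;0 0 -2.5 0 0 0 -1;0 0 0 0 0 0 -1;0 0 0 0 0 0 -1"

```text
time: 38.0
position: [0.4616, 0.193, 0.384]
tool_rot: [0.278, -3.129, 0.001]
ft_force: [-0.2, -0.2, -1.1]
grip_width: 0.184
```

```bash
python3 -c "
from h import *
go(.6025,.0862,.21,3.008)
d=grab('side','s16.png')
"
```

```text
t 38.0 d cm [-11.98 -13.     1.  ] turn [-0.001 -0.     0.311] grip 0.184 F [-0.2 -0.2 -1.1]
in goal frame [-15.38  -8.71   1.  ]
```

View pics/s16.png

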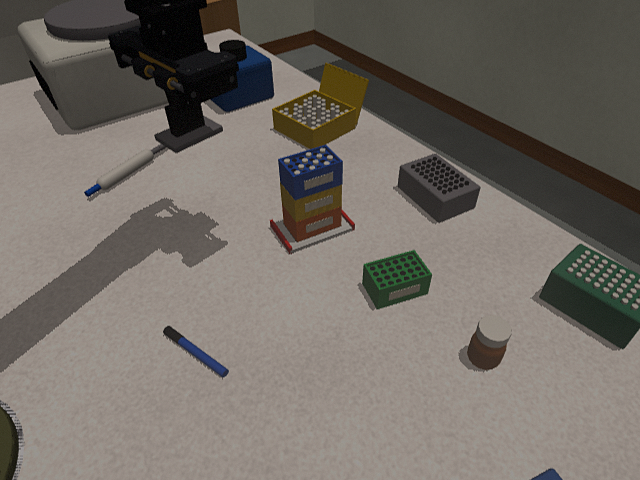

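The cover is held by its rib (16 mm) and hangs level. I'll turn it, then carry it over, keeping the height.

play_rows:
  targets: "0 0 0 0 0 0.08 -1;0 0 0 0 0 0.08 -1;0 0 0 0 0 0.08 -1;0 0 0 0 0 0.07 -1;0 0 0 0 0 0 -1;-1.5 -0.8 -0.2 0 0 0 -1;-2.1 -1.2 -0.2 0 0 0 -1;-2.1 -1.2 -0.2 0 0 0 -1;-2.1 -1.2 -0.2 0 0 0 -1;-2.1 -1.2 -0.2 0 0 0 -1;-2.1 -1.2 -0.2 0 0 0 -1;-1.7 -1 -0.2 0 0 0 -1;-1 -0.5 0 0 0 0 -1;0 0 0 0 0 0 -1;0 0 0 0 0 0 -1"

```text
time: 39.92
position: [0.6031, 0.0802, 0.3869]
tool_rot: [-0.215, -3.121, 0.02]
ft_force: [-0.8, -0.0, -1.1]
grip_width: 0.182
```

```bash
python3 -c "
from h import *
go(.6025,.0862,.1779,3.008)
"
```

```text
t 39.92 d cm [0.09 0.65 4.49] turn [-0.014 -0.012 -0.004] grip 0.182 F [-0.8 -0.  -1.1]
in goal frame [0.14 0.59 4.5 ]
```

play_rows:
  targets: "0.1 0.55 0 -0.014 -0.012 -0.004 -1;0 0 0 0 0 0 -1;0 0 0.8 0 0 0 -1;0 0 0.8 0 0 0 -1;0 0 0.8 0 0 0 -1;0 0 0 0 0 0 -1;0 0 0 0 0 0 -1"

```text
time: 40.8
position: [0.6014, 0.0882, 0.3607]
tool_rot: [-0.203, -3.134, -0.003]
ft_force: [0.0, -0.8, -1.1]
grip_width: 0.182
```

```bash
python3 -c "
from h import *
go(.6025,.0862,.1779,3.008)
"
```

```text
t 40.8 d cm [-0.14 -0.19  1.88] turn [ 0.002 -0.001  0.004] grip 0.182 F [ 0.  -0.8 -1.1]
in goal frame [-0.14 -0.18  1.88]
```

play_rows:
  targets: "-0.15 -0.2 0 0 0 0.004 -1;0 0 0 0 0 0 -1;0 0 0.5 0 0 0 -1;0 0 0.5 0 0 0 -1;0 0 0.3 0 0 0 -1;0 0 0 0 0 0 -1;0 0 0 0 0 0 -1"

```text
time: 41.68
position: [0.6029, 0.0858, 0.3471]
tool_rot: [-0.21, -3.134, -0.003]
ft_force: [1.1, 0.1, -1.3]
grip_width: 0.179
```

```bash
python3 -c "
from h import *
go(.6025,.0862,.1779,3.008)
d=grab('side');cv2.imwrite('pics/s17z.png',cv2.resize(d['pixels'][100:250,230:430],None,fx=4,fy=4))
"
```

```text
t 41.67 d cm [0.04 0.03 0.52] turn [ 0.002 -0.    -0.001] grip 0.179 F [ 1.1  0.1 -1.3]
in goal frame [0.04 0.04 0.52]
```

View pics/s17z.png

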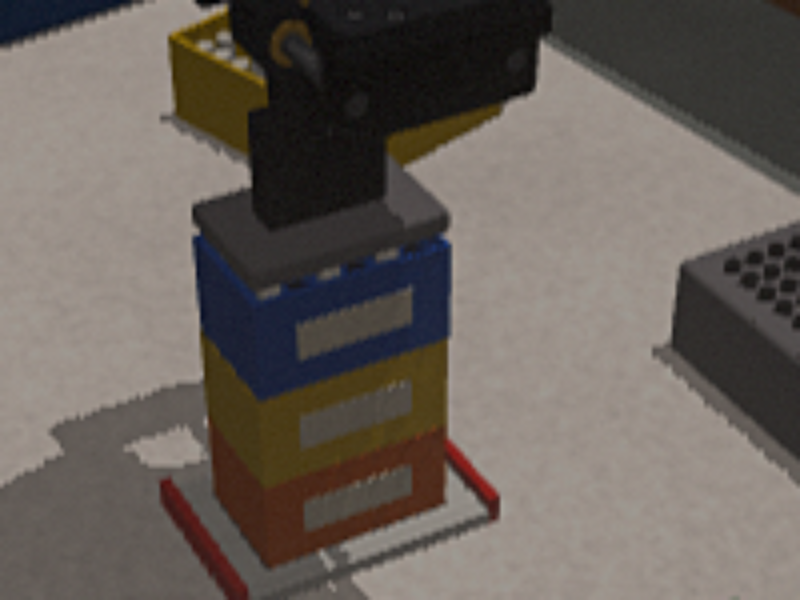

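The cover is parallel to blue and lines up a few mm above it. I'll lower it.

play_rows:
  targets: "0 0 0.2 0 0 0 -1;0 0 0.2 0 0 0 -1;0 0 0.2 0 0 0 -1;0 0 0 0 0 0 -1"

```text
time: 42.22
position: [0.6031, 0.0858, 0.342]
tool_rot: [0.21, 3.133, 0.004]
ft_force: [0.4, 0.6, -0.3]
grip_width: 0.18
```

play_rows:
  targets: "0 0 0.15 0 0 0 -1;0 0 0 0 0 0 -1"

```text
time: 42.48
position: [0.6032, 0.0858, 0.3421]
tool_rot: [0.21, 3.132, 0.005]
ft_force: [0.7, -1.0, -0.4]
grip_width: 0.179
```

The cover is seated at 0.3421 (expected 0.3419). I'll release, rise and back away to check.

play_rows:
  targets: "0 0 0 0 0 0 -0.4;0 0 0 0 0 0 0;0 0 0 0 0 0 0.3;0 0 0 0 0 0 0.3;0 0 0 0 0 0 0.3;0 0 -1 0 0 0 0.3;0 0 -2 0 0 0 0.3;0 0 -3 0 0 0 0.3;0 0 -3 0 0 0 0.3;0 0 0 0 0 0 0.3"

```text
time: 43.72
position: [0.6031, 0.0855, 0.4369]
tool_rot: [0.21, 3.13, 0.005]
ft_force: [0.3, -1.1, 0.4]
grip_width: 0.646
```

play_rows:
  targets: "0 3 0 0 0 0 0.3;0 3 0 0 0 0 0.3;0 3 0 0 0 0 0.3;0 3 0 0 0 0 0.3;0 3 0 0 0 0 0.3;0 3 0 0 0 0 0.3;0 3 0 0 0 0 0.3;0 2 0 0 0 0 0.3;0 0 0 0 0 0 0.3;0 0 0 0 0 0 0.3;0 0 0 0 0 0 0.3"

```text
time: 45.1
position: [0.635, 0.3155, 0.4296]
tool_rot: [-0.221, -3.129, 0.007]
ft_force: [-0.1, -0.2, 0.0]
grip_width: 0.647
```

```bash
python3 -c "
from h import *
d=grab('top','t18.png');P=pts(d)
w=np.zeros((480,640),bool);w[130:250,235:325]=1
for lo,hi in ((.141,.16),(.18,.21)):
  m=w&(P[...,2]>lo)&(P[...,2]<hi);print(m.sum(),rect(P[m]),np.median(P[m][:,2]))
w[:]=0;w[150:240,340:430]=1;m=w&(P[...,2]>.037)&(P[...,2]<.06);print('green',rect(P[m]))
m[:]=0;m[175:212,455:488]=1;m&=P[...,2]>.03;print('jar',np.median(P[m],0))
grab('side','s18.png')
"
```

```text
1337 (array([0.6019, 0.0867]), array([54.5, 84.9]), 3.008) 0.14974642264778423
403 (array([0.6024, 0.0866]), array([16.2, 50.3]), 3.012) 0.19347902748983098
green (array([ 0.6215, -0.1017]), array([54.1, 84.8]), 2.864)
jar [ 0.63174756 -0.25539769  0.06376943]
```

View pics/s18.png

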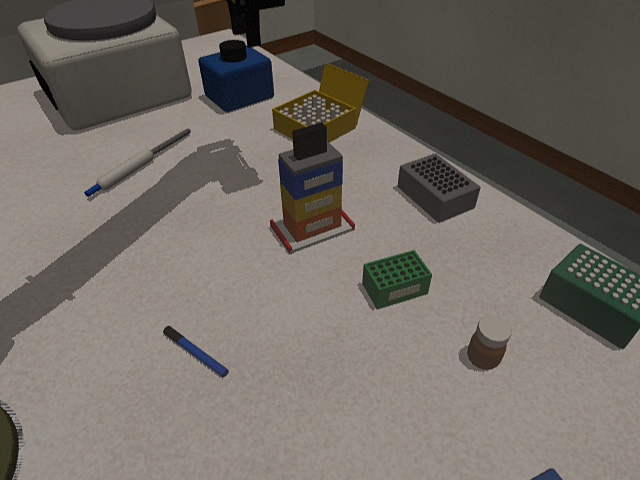

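View pics/t18.png

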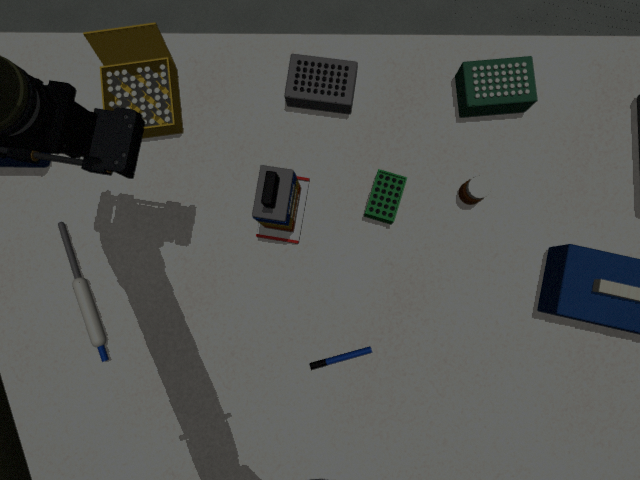

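The stack stands complete at (275,195), with the arm clear of it. Green and the jar have not moved. Handing in.

```bash
python3 -c "
from bench import ctrl
print(ctrl.close_job())"
```

```text
the job is handed in; nothing more can be done
None
```

The stack is built on the carrier in the order orange, yellow, blue, cover. Each piece was lowered in small steps until it stopped moving down, then released. The job was handed in at about 45 s of the 118 s allowed; no verdict is reported.

My last checks were all from the top camera:

| Piece | Offset from the piece below | Notes |
|---|---|---|
| Orange on carrier | 0.7 mm | yaw differs by 0.002 rad |
| Yellow on orange | 0.4 mm | yaw differs by 0.001 rad |
| Blue on yellow | 0.5 mm | yaw differs by 0.005 rad |
| Cover on blue | under 1 mm | whole stack within 0.01 rad of the carrier; plate top read 0.150 m, as expected |

- **Seated height:** each release height was within 0.2 mm of the fully seated value.
- **Green rack and jar:** both measured within 0.5 mm of where they started.
- **Arm:** it stands clear of everything, with the gripper about 23 cm to the side of the stack.

Two things did not agree fully:
- **Wrist force:** it never clearly showed contact when a piece was set down. I judged seating by the height no longer changing, plus the pictures.
- **Early readings:** my first masks for the carrier's dark patch and the jar gave nonsense. I used the red lips for the carrier and a narrower mask for the jar instead.

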